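Tare the empty weighing tray, then weigh the biggest egg

ROBOT

A 6-joint arm with a two-finger parallel gripper is mounted at the origin on the work surface. World frame = base frame: x ahead of the robot, y to its left, z up, the work surface at z = 0. Lengths are in m, angles in degrees, forces in N, time in s.
With the tool pointing down it reaches from about 0.225 to 0.875 m from the base axis. Payload 3.4 kg.
Tool frame: the origin (TCP) lies between the finger pads; the fingertips stand 22 mm ahead of it and the grasp point (between the pads) lies 3 mm ahead of it; z points along the fingers, y is the direction in which the jaws open and shut (so a half turn about z gives the same grasp; the last joint's range is limited). The gripper opens to 85 mm and grips with 20 to 120 N. Pads are 22 mm wide; open, the fingers measure 114 mm over their backs; the gripper's body (76 mm by 85 mm) begins 54 mm behind the grasp point. The pads swing forward as they close: fully open they stand 13 mm farther back than shut.
Start: joints at [-6.933, 15.808, 86.224, -0, 77.962, -6.933], TCP at [0.575, -0, 0.253] pointing down, gripper open.
Joint ranges: [-165.64, 165.64], [-43.16, 119.46], [12.63, 154.43], [-67.54, 247.53], [6.08, 155.33], [-154.97, 154.97]. Speed limits (degrees/s): [147.25, 147.25, 180, 180, 180, 180].

INTERFACE

Orientations are given as a 3x3 rotation matrix whose columns are the frame's x, y, z axes.
In Python, from workcell import readout, read_camera, calibration, hand_in gives the robot as it stands.
- The arm moves only by the tool move_arm, never from a script. Its arguments are lists of equal length, an entry for each row: "offset": the shift along the world's x, y, z in cm, a list of three; "spin": the turn about the world's z in degrees. A call has 1 to 10 rows; each row is the pose to reach, as a shift and turn from the pose commanded when the call began; what a row does not reach only later rows make up. A row lasts 1/12 s, in which the tool goes at most 41.7 mm and 7.16 degrees, less where a joint would pass 70% of its speed; a pose out of reach is approached as far as the arm can. A call with a gripper value outside its range is refused whole. "gripper" is the opening, from 0 (shut) to 1 (fully open), set as the call begins (left out, the last holds). The fingers move at their own pace and stop on an object; "squeeze" is the grip in N (left out, the last holds). Time passes only in rows, so rows that repeat a pose let the fingers close. It gives the time, the measured TCP pose, the force and the opening at its end, in the units of the state.
- readout.read_state(): the state, without advancing time (a new reading comes with each control period).
- read_camera(name): name is "scene" or "side" or "wrist"; returns the picture (384x512x3 uint8, red, green, blue); there is no depth.
- calibration(name): a dict with "K" (3x3 intrinsics, pixels), "position" and "rotation" of the camera in the world; the wrist camera has in their place "tool_from_camera" (4x4, takes a point from camera to tool coordinates, whose origin is the TCP and whose axes are the flange's). Camera axes: x right, y down, z forward; pixel columns grow to the right and rows downward; lengths in m; the calibration is good to about 2 mm. A picture is of the moment at which its call begins: read the wrist's pose just before it. calibration takes no time and is no camera call.
- hand_in(): hands the job in, once; it reports no verdict.
The state is a dict: "time": time; "joint_pos": joint angles; "joint_vel": joint speeds; "joint_efforts": joint torques, N m; "position": TCP position; "ee_rot": TCP orientation; "contact_force": force on the tool from outside, world axes, zero at the start; "torque": the same for the moment, N m; "width": finger opening in m.
Only numpy, scipy, OpenCV 4.12 (cv2) and the standard library are available. Lean on these libraries where they do the work, as an engineer would, in place of code of your own. Each camera call takes 0.05 s, during which the arm holds its last target. There are 200 camera calls.

TASK

The weighing tray stands on its side on the counter: lay it down flat on the counter, opening up, let go, then take it again by a rim wall and set it down flat in the middle of the scale's platform. With the empty tray on the scale, press the large tare button (not the small power button) fully down and let it come up. Then lower the biggest of the three eggs from the carton gently into the tray - do not drop it - and let go, leaving the other eggs and things on the counter where they are and not pressing tare again once the egg is in.

Things in the scene. Friction and masses are not known exactly. Their poses are not given: they have to be found in the camera images.
- tray: Empty weighing tray: plain grey plastic open box, outside 170 x 120 mm, 45 mm deep, walls 8 mm, floor 6 mm thick, 0.2 to 0.4 kg. Origin: centre of the floor's OUTER face. x: out of the floor to the opening (inner floor x = 6 mm, wall tops x = 45 mm); y: along the 170 mm length (outer faces +-85 mm); z: along the 120 mm width (outer faces +-60 mm). Lying flat, opening up, x points up.
- tray_top_slab (a point): Middle of the outer face of the tray's long wall at z = +60 mm. At the start the tray stands free on its other long wall, z upwards, floor face towards the robot, opening away from it (x along world +x within 0.35 rad), so this wall is on top, level, 45 mm across (along tray x), 8 mm thick, 120 mm above the counter. Once laid flat it is the wall nearer the robot.
- tray_tip_edge (a point): Middle of the floor's lower edge (z = -60 mm, x = 0), on the counter at the start: the tray tips over this edge towards the robot when leaned about 0.3 rad that way, and then falls flat, opening up.
- scale: Counter scale, fixed: white body 290 x 240 mm, 45 mm high; on it at the back a bare steel platform 200 mm (along x) by 220 mm (y) that does not sink; in front of that a lower strip with a display and two buttons. Origin: on the counter under the platform's centre. x: from the front strip (robot's side) to the back, y: left, z up; turned up to 0.2 rad.
- platform (a point): Centre of the platform's upper face, 60 mm above the counter.
- tare_top (a point): Centre of the top of the tare button: the LARGE black round button (28 mm diameter) at the left end (scale +y) of the scale's front strip; its top is 56 mm above the counter, 145 mm in front of the platform's centre and 75 mm to its left. It is pressed straight down and moves with the button.
- tare (a joint): Travel of the tare button: 0 m up, 0.005 m fully down; about 4 N holds it fully down (1.2 N starts it), a spring brings it back.
- power (a joint): Travel of the power button: the SMALL black round button (16 mm diameter) at the right end of the front strip, 160 mm from the tare button; 0 m up, 0.005 m down. Must not be pressed.
- carton: Grey-brown egg carton, fixed: 176 mm (x) by 122 mm (y), 40 mm high, six round cups at x = -55, 0, 55 and y = -27.5, 27.5 mm, two cones 10 mm high between them. Origin: centre of the underside. Eggs stand upright in cups (-55,-27.5), (0,27.5), (55,-27.5), any egg in any; the cups next to each egg along x and y are empty, so fingers pass beside it.
- big_egg: The biggest egg (goose), brown like the others: 58 mm thick, 85 mm long, about 0.15 kg, standing in a cup on its blunt end. Origin: the bottom end; z along the egg to its pointed top; at the start the bottom is about 32 mm above the counter. Thickest 38 mm from the bottom end. Let go standing on its end it topples and lies on its side.
- big_egg_mid (a point): The middle of the biggest egg's length.
- hen_egg_a: An ordinary hen's egg, 44 mm thick, 57 mm long, standing in the carton; to be left there. Origin at its bottom end.
- hen_egg_b: Another ordinary hen's egg like hen_egg_a, also to be left.
- cup: Steel cup, 72 mm across, 70 mm high, standing beyond the tray; to be left alone. Origin: centre of the underside.
- jar: Glass jar, 70 mm across, 100 mm high, standing beyond the carton; to be left alone. Origin: centre of the underside.
- calculator: Flat black pocket calculator 130 x 85 x 16 mm lying near the robot; to be left alone. Origin: centre of the underside.
- tape: Roll of brown tape lying flat, 90 mm across, 24 mm high; to be left alone. Origin: centre of the underside.
Things that resemble listed ones, but are neither listed nor needed, are in the scene too. What is shaped like the tray but green or yellow is not meant.

How it is judged (in metres and radians):
On the way, in this order (a step that is already met when the one before it is completed fails the run):
1. The tray lies flat on the counter, opening up, let go and at rest (angle between tray's own x axis and vertical below 0.08 rad and height (world z) of tray below 0.01 m and linear speed of tray below 0.02 m/s and contact force between tray and the fingers below 0.1 N), for 0.2 s.
2. The empty tray lies flat on the scale's platform, its centre within 40 mm (front to back) and 50 mm (sideways) of the platform's centre, let go (x of tray in the frame of scale between -0.04 and 0.04 m and y of tray in the frame of scale between -0.05 and 0.05 m and z of tray in the frame of scale between 0.055 and 0.066 m and angle between tray's own x axis and vertical below 0.06 rad and contact force between tray and the fingers below 0.1 N and distance between big_egg_mid and tray above 0.12 m), for 0.3 s.
3. The tare button is pressed down (more than 3.5 of 5 mm) with the empty tray on the platform (all of step 2 and value of joint tare above 0.0035 m), for 0.05 s.
At the end, for the whole second after the job is handed in: The tray lies flat, opening up, on the scale's platform (its centre within 40 mm front to back and 50 mm sideways of the platform's centre), let go; the biggest egg lies at rest inside the tray; both buttons are up; the hen's eggs are still in the carton and no other thing has moved more than 40 mm (x of tray in the frame of scale between -0.04 and 0.04 m and y of tray in the frame of scale between -0.05 and 0.05 m and z of tray in the frame of scale between 0.055 and 0.066 m and angle between tray's own x axis and vertical below 0.06 rad and contact force between tray and the fingers below 0.1 N and x of big_egg_mid in the frame of tray between 0.02 and 0.056 m and y of big_egg_mid in the frame of tray between -0.06 and 0.06 m and z of big_egg_mid in the frame of tray between -0.045 and 0.045 m and linear speed of big_egg below 0.03 m/s and linear speed of tray below 0.02 m/s and value of joint each of tare, power below 0.0015 m and not (distance of any of hen_egg_a, hen_egg_b, cup, jar, calculator, tape from where it was at the start of the episode above 0.04 m)); the robot touches nothing.
It fails at once if The power button is pressed (more than 2.5 mm) (value of joint power above 0.0025 m).
It fails at once if Tare is pressed (more than 3.5 mm) while the big egg touches the tray (value of joint tare above 0.0035 m and contact force between big_egg and tray above 0.05 N).
It fails at once if The big egg is dropped: it moves faster than 0.8 m/s out of the fingers (linear speed of big_egg above 0.8 m/s and contact force between big_egg and the fingers below 0.05 N).
It fails at once if A hen's egg, the cup, jar, calculator or tape is moved more than 40 mm (distance of any of hen_egg_a, hen_egg_b, cup, jar, calculator, tape from where it was at the start of the episode above 0.04 m).
It also fails if it takes over 72 s, if anything falls off the work surface, if the arm or the gripper's body presses on something with over 40 N, if the wrist force passes 120 N, or if a joint passes its speed limit or range.

## Working session

There is one attempt and no reset: what is moved stays moved. The work goes in short steps, Python scripts to look and compute and a tool call to move; the robot and the scene stay as the last step left them, time stands still between calls to the robot, and variables do not carry over. Pictures are saved under pics/ and viewed, about 8 in all and at most 12, crops included, and the job is handed in when it is done.

Besides the shell and the picture viewer there is one more tool, called after "Request:" as name(argument=value, ...) on one line, values as JSON. move_arm: Moves the arm, as the interface text tells. Its arguments: {"type":"object","properties":{"offset":{"type":"array","items":{"type":"array","items":{"type":"number"}}},"spin":{"type":"array","items":{"type":"number"}},"gripper":{"type":"number"},"squeeze":{"type":"number"}},"required":["offset","spin"]}

```bash
mkdir -p pics
cat > h.py <<'E'
import numpy as np, cv2
from workcell import readout, read_camera, calibration, hand_in
def save(im,fn,crop=None,s=1):
    if crop: x0,y0,x1,y1=crop; im=im[y0:y1,x0:x1]
    im=cv2.resize(im,None,fx=s,fy=s,interpolation=cv2.INTER_CUBIC)
    cv2.imwrite('pics/'+fn,im[:,:,::-1])
def cam(name,st=None):
    c=calibration(name);K=np.array(c['K'])
    if 'position' in c: return K,np.array(c['position']),np.array(c['rotation'])
    T=np.array(c['tool_from_camera']);R=np.array(st['ee_rot'])
    return K,np.array(st['position'])+R@T[:3,3],R@T[:3,:3]
def px(C,u,v,z):
    K,p,R=C;d=R@np.linalg.inv(K)@np.array([u,v,1.]);return p+d*(z-p[2])/d[2]
def proj(C,P):
    K,p,R=C;q=K@(R.T@(np.array(P)-p));return q[:2]/q[2]
def tri(C1,a,C2,b):
    A=[];B=[]
    for (K,p,R),(u,v) in((C1,a),(C2,b)):
        d=R@np.linalg.inv(K)@np.array([u,v,1.]);d/=np.linalg.norm(d);M=np.eye(3)-np.outer(d,d);A.append(M);B.append(M@p)
    return np.linalg.lstsq(np.vstack(A),np.hstack(B),rcond=None)[0]
E
python3 - <<'E'
from h import *
s=read_camera('scene');w=read_camera('side')
np.save('s.npy',s);np.save('w.npy',w)
save(s,'scene.png',None,1.56);save(w,'side.png',None,1.56)
for n in('scene','side'): c=cam(n);print(n,c[1].round(3),c[2].round(2).tolist(),c[0][0,0])
st=readout.read_state();print(st['time'],st['position'],np.round(st['ee_rot'],3).tolist(),calibration('wrist'))
E
```

```text
scene [ 1.172 -0.256  1.267] [[0.38, 0.79, -0.48], [0.92, -0.32, 0.21], [0.02, -0.53, -0.85]] 428.72449678828485
side [-0.056  0.754  0.849] [[-0.76, -0.42, 0.5], [-0.65, 0.47, -0.59], [0.02, -0.78, -0.63]] 435.07265817240204
0.1 [5.74581784e-01 6.55361411e-05 2.52526690e-01] [[-0.0, 1.0, -0.002], [1.0, 0.0, 0.0], [0.0, -0.002, -1.0]] {'K': array([[337.46703746,   0.        , 247.58126079],
       [  0.        , 337.46703746, 191.70930859],
       [  0.        ,   0.        ,   1.        ]]), 'tool_from_camera': array([[ 1.01263638e-04, -9.47181558e-01, -3.20697811e-01,
         8.30235167e-02],
       [ 9.99999686e-01,  3.47910519e-04, -7.11794136e-04,
         3.12942984e-04],
       [ 7.85772421e-04, -3.20697639e-01,  9.47181296e-01,
        -1.21222220e-01],
       [ 0.00000000e+00,  0.00000000e+00,  0.00000000e+00,
         1.00000000e+00]])}
```

View pics/scene.png

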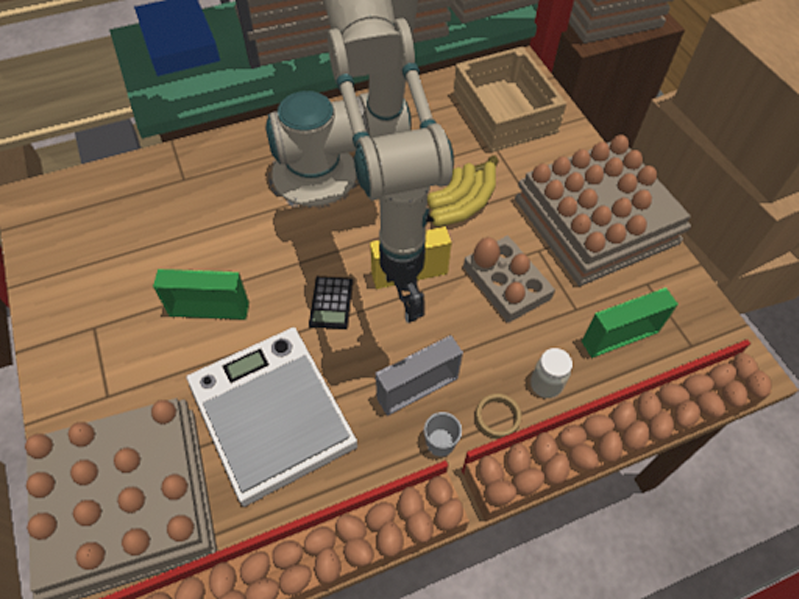

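View pics/side.png

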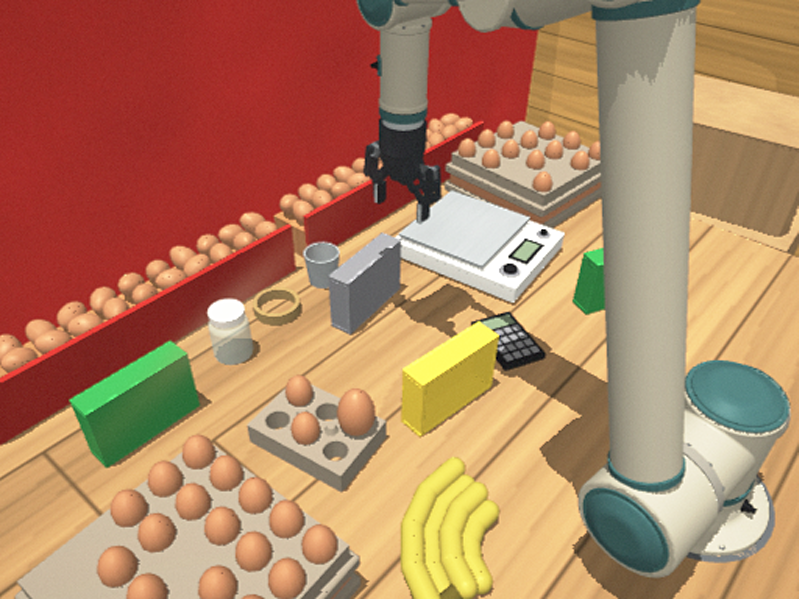

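Candidates in the scene view: the tray is the grey box at (420,375), since the green boxes at (200,295) and (630,322) and the yellow one at (410,257) are excluded by colour. Tare is the large button at (282,347) and power is the small one at (208,381). The biggest egg is at (487,253). I'll confirm these in one enlarged mosaic.

Run:
```python
from h import *
s=np.load('s.npy');w=np.load('w.npy')
def t(im,x,y,wd,h,k): return cv2.resize(im[y:y+h,x:x+wd],None,fx=k,fy=k,interpolation=cv2.INTER_CUBIC)
A=t(s,230,210,80,60,5);B=t(w,200,145,80,60,5);C=t(s,115,200,133,100,3);D=t(s,290,145,80,60,5)
D2=np.zeros((300,400,3),np.uint8);D2[:,:400]=D;C2=np.zeros((300,400,3),np.uint8);C2[:,:399]=C
save(np.vstack([np.hstack([A,B]),np.hstack([C2,D2])]),'mos.png')
```

```text
(no output)
```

View pics/mos.png

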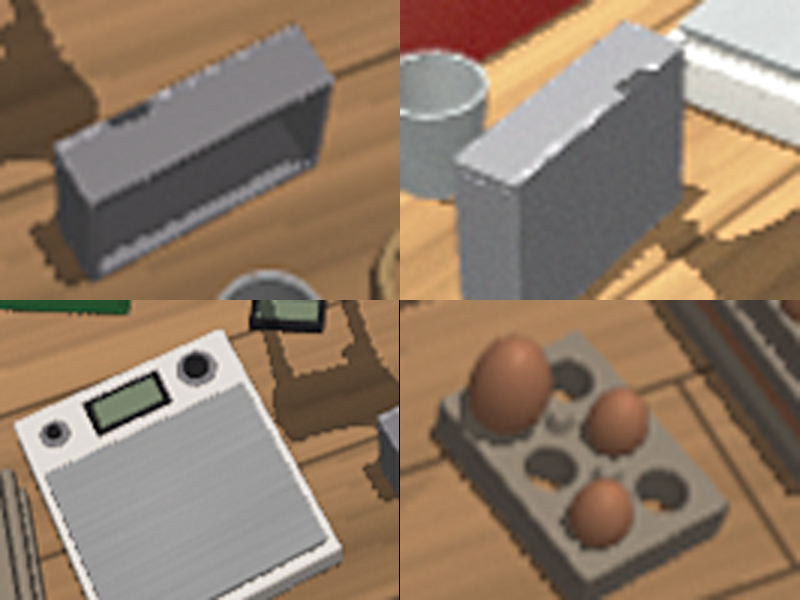

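Run:
```python
from h import *
S=cam('scene');W=cam('side')
sa=lambda x,y:(230+x/5,210+y/5); wb=lambda x,y:(200+(x-400)/5,145+y/5); sc=lambda x,y:(115+x/3,200+(y-300)/3)
a=np.array([px(S,*sa(*q),.12) for q in((55,150),(297,27),(332,78),(92,205))])
b=np.array([px(W,*wb(*q),.12) for q in((683,38),(523,186),(457,158),(625,22))])
for n,p in(('scene',a),('side',b)):
    print(n,p.round(4)[:,:2].tolist(),'c',p.mean(0).round(4),[np.linalg.norm(p[i]-p[(i+1)%4]).round(4) for i in range(4)],
     np.degrees(np.arctan2(*(p[1]-p[0])[[1,0]]))-90,np.degrees(np.arctan2(*(p[2]-p[3])[[1,0]]))-90)
t=px(S,*sc(197,367),.056);p=px(S,*sc(54,433),.056);print('tare',t,'pow',p,np.linalg.norm(t-p))
y=(t-p)/np.linalg.norm(t-p);x=np.array([y[1],-y[0],0]);print('yaw',np.degrees(np.arctan2(x[1],x[0])),'plat',t+.145*x-.075*y)
for q in((243,382),(48,480),(328,545)):print('platcorner',px(S,*sc(*q),.06))
for q in((220,331),(17,425),(340,555)):print('bodycorner',px(S,*sc(*q),.045))
print('egg tri',tri(S,(312.2,162),W,(356/1.5625,413/1.5625)), px(S,312.2,162,.0745),px(W,356/1.5625,413/1.5625,.0745))
print('bananas etc cup',px(S,442/1.5625,425/1.5625,.07), 'tape',px(S,498/1.5625,415/1.5625,.024),'calc',px(S,331/1.56,302/1.56,.016))
for q in((442,400),(578,332),(727,507),(585,592)):print('carton',px(S,290+(q[0]-400)/5,145+(q[1]-300)/5,.04))
```

```text
scene [[0.6415, -0.077], [0.6191, 0.0907], [0.6592, 0.0957], [0.6827, -0.0698]] c [0.6506 0.0099 0.12  ] [np.float64(0.1692), np.float64(0.0404), np.float64(0.1672), np.float64(0.0418)] 7.603064726596983 8.081204480483791
side [[0.6385, -0.0777], [0.6093, 0.0902], [0.6539, 0.0965], [0.6756, -0.0673]] c [0.6443 0.0104 0.12  ] [np.float64(0.1705), np.float64(0.045), np.float64(0.1652), np.float64(0.0386)] 9.858569497289125 7.552360204978584
tare [ 0.48152272 -0.22313472  0.056     ] pow [ 0.50073439 -0.38208586  0.056     ] 0.16010793615866983
yaw 6.891642808690156 plat [ 0.63447447 -0.28019399  0.056     ]
platcorner [ 0.51909987 -0.18361305  0.06      ]
platcorner [ 0.55184058 -0.3996483   0.06      ]
platcorner [ 0.72214307 -0.16213001  0.06      ]
bodycorner [ 0.44175954 -0.18655665  0.045     ]
bodycorner [ 0.47121627 -0.41669115  0.045     ]
bodycorner [ 0.73077385 -0.15350548  0.045     ]
egg tri [0.43118343 0.26693498 0.06998291] [0.43432485 0.26532727 0.0745    ] [0.42805505 0.26935757 0.0745    ]
bananas etc cup [0.76279727 0.00805051 0.07      ] tape [0.76967644 0.13020251 0.024     ] calc [ 0.39137632 -0.0889951   0.016     ]
carton [0.40667916 0.22920509 0.04      ]
carton [0.38830115 0.3464094  0.04      ]
carton [0.56140731 0.37265784 0.04      ]
carton [0.58568193 0.25081697 0.04      ]
```

Request:
move_arm(offset=[[3.5, 0.5, 0], [7, 1, 0], [10.5, 1.5, 0], [14, 2, 0], [14, 2, 0], [14, 2, -4], [14, 2, -8], [14, 2, -11], [14, 2, -13.5], [14, 2, -13.5]], spin=[3, 6, 8, 8, 8, 8, 8, 8, 8, 8], gripper=0)

```text
time: 0.93
position: [0.7102, 0.0203, 0.1111]
ee_rot: [[-0.139, 0.99, -0.014], [0.99, 0.139, 0.001], [0.003, -0.013, -1.0]]
contact_force: [-0.9, -1.0, -1.0]
width: -0.0004
```

Request:
move_arm(offset=[[-1, -0.1, 0.5], [-2, -0.3, 0.5], [-3, -0.4, 0.5], [-3.7, -0.5, 0.5], [-4.4, -0.6, 0.5], [-5.1, -0.7, 0.5], [-5.8, -0.8, 0.5], [-6.5, -0.9, 0.5], [-7, -1, 0.5], [-7.3, -1, 0.5]], spin=[0, 0, 0, 0, 0, 0, 0, 0, 0, 0])

```text
time: 1.77
position: [0.6411, 0.0098, 0.1233]
ee_rot: [[-0.139, 0.99, -0.001], [0.99, 0.139, -0.0], [0.0, -0.001, -1.0]]
contact_force: [-0.0, 0.6, 1.1]
width: 0.0002
```

Run:
```python
from h import *
s=read_camera('scene');w=read_camera('side')
f=lambda im,x,y:cv2.resize(im[y:y+150,x:x+130],None,fx=3,fy=3)
save(np.hstack([f(s,200,150),f(w,180,100)]),'push.png');print(readout.read_state()['position'])
```

```text
[0.64149103 0.00995397 0.12328031]
```

View pics/push.png

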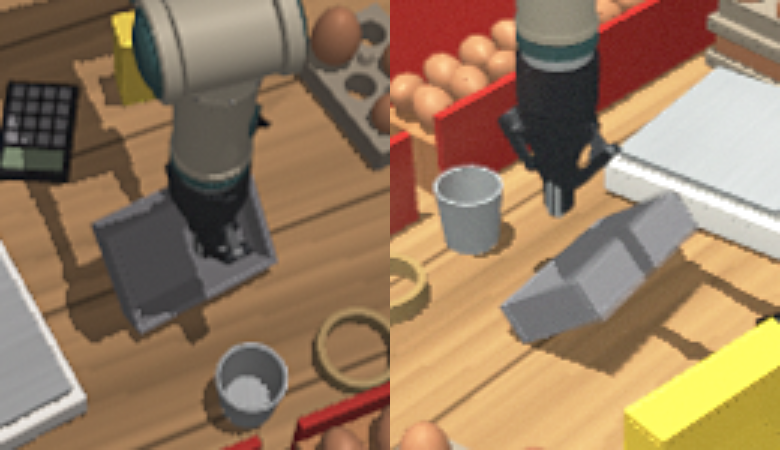

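The tray is mid-fall towards the robot, with the finger clear of it. I'll raise the arm and look with the wrist camera.

Request:
move_arm(offset=[[0, 0, 3], [0, 0, 6], [0, 0, 10], [-2, -0.5, 13], [-5, -1, 15], [-7, -1, 17], [-7, -1, 17], [-7, -1, 17], [-7, -1, 17], [-7, -1, 17]], spin=[0, 0, 0, 0, 0, 0, 0, 0, 0, 0], gripper=0.4)

```text
time: 2.7
position: [0.5725, 0.0001, 0.2918]
ee_rot: [[-0.139, 0.99, -0.002], [0.99, 0.139, 0.0], [0.001, -0.002, -1.0]]
contact_force: [0.4, -0.4, 0.0]
width: 0.0338
```

Run:
```python
from h import *
st=readout.read_state();w=read_camera('wrist');np.savez('wr.npz',p=st['position'],R=st['ee_rot'])
print(st['time'],st['position']);save(w,'wrist1.png',None,1.5)
```

```text
2.7 [5.72494323e-01 6.03179428e-05 2.91847268e-01]
```

View pics/wrist1.png

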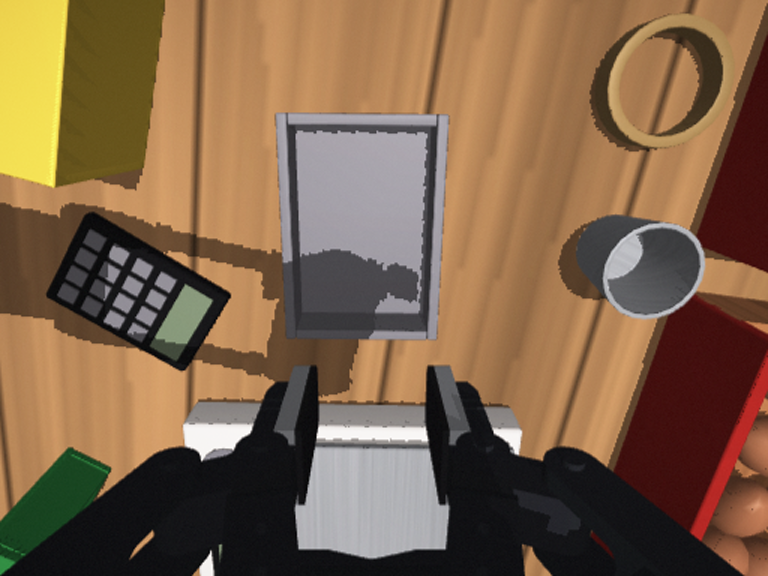

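The tray lies flat with its opening up. Its rim corners are at (277,114), (448,114), (437,338) and (289,338) in this picture, at z = 0.045.

Run:
```python
from h import *
d=np.load('wr.npz');C=cam('wrist',{'position':d['p'],'ee_rot':d['R']})
p=np.array([px(C,u/1.5,v/1.5,.045) for u,v in((277,114),(448,114),(437,338),(289,338))])
print(p.round(4).tolist(),'c',p.mean(0),[np.linalg.norm(p[i]-p[(i+1)%4]).round(4) for i in range(4)])
l=(p[0]+p[1]-p[2]-p[3])/2;print('yaw',np.degrees(np.arctan2(-l[0],l[1])),'near wall mid',((p[0]+p[3])/2))
c=p.mean(0);y=np.arctan2(-l[0],l[1]);g=c-.056*np.array([np.cos(y),np.sin(y),0]);print('grip',g)
```

```text
[[0.4961, 0.0747, 0.045], [0.6126, 0.0911, 0.045], [0.6354, -0.0756, 0.045], [0.519, -0.0921, 0.045]] c [ 5.65780626e-01 -4.76755513e-04  4.50000000e-02] [np.float64(0.1176), np.float64(0.1683), np.float64(0.1176), np.float64(0.1684)]
yaw 7.826245537548101 near wall mid [ 0.50755578 -0.00870664  0.045     ]
grip [ 0.51030223 -0.00810224  0.045     ]
```

Request:
move_arm(offset=[[-2, -0.3, -3], [-5, -0.6, -6], [-6.2, -0.8, -10], [-6.2, -0.8, -14], [-6.2, -0.8, -17], [-6.2, -0.8, -20], [-6.2, -0.8, -22], [-6.2, -0.8, -24], [-6.2, -0.8, -25], [-6.2, -0.8, -25]], spin=[0, 0, 0, 0, 0, 0, 0, 0, 0, 0])

```text
time: 3.58
position: [0.5083, -0.0077, 0.0403]
ee_rot: [[-0.139, 0.99, -0.006], [0.99, 0.139, 0.001], [0.002, -0.006, -1.0]]
contact_force: [-0.7, -1.1, 0.5]
width: 0.0339
```

Request:
move_arm(offset=[[0, 0, 0], [0, 0, 0], [0, 0, 0], [0, 0, 0], [0, 0, 0], [0, 0, 0], [0, 0, 0], [0, 0, 0]], spin=[0, 0, 0, 0, 0, 0, 0, 0], gripper=0, squeeze=80)

```text
time: 4.25
position: [0.5108, -0.0081, 0.0442]
ee_rot: [[-0.139, 0.99, 0.002], [0.99, 0.139, -0.0], [-0.001, 0.002, -1.0]]
contact_force: [-0.4, 0.1, 6.0]
width: 0.0065
```

Request:
move_arm(offset=[[0, 0, 2], [0, 0, 5], [0, 0, 8], [0, 0, 11], [0, 0, 12], [2, -3, 12], [4, -7, 12], [6, -11, 12], [6.9, -15, 12], [6.9, -18, 12]], spin=[0, 0, 0, 0, 0, 0, 0, 0, 0, 0])

```text
time: 5.08
position: [0.5804, -0.1904, 0.1614]
ee_rot: [[-0.14, 0.99, -0.0], [0.99, 0.14, -0.0], [-0.0, -0.0, -1.0]]
contact_force: [0.6, -0.3, -3.0]
width: 0.0065
```

Request:
move_arm(offset=[[0, -3, 0], [0, -6, 0], [0, -8, 0], [0, -9.5, 0], [0, -10, 0], [0, -10, 0], [0, -10, -2], [0, -10, -3.5], [0, -10, -4], [0, -10, -4]], spin=[0, 0, 0, 0, 0, 0, 0, 0, 0, 0])

```text
time: 5.92
position: [0.5778, -0.2856, 0.1214]
ee_rot: [[-0.141, 0.99, -0.004], [0.99, 0.141, 0.003], [0.004, -0.003, -1.0]]
contact_force: [-0.1, 0.5, -3.2]
width: 0.0067
```

Run:
```python
from h import *
st=readout.read_state();print(st['time'],st['position'],st['width'],st['contact_force'])
s=read_camera('scene');w=read_camera('side')
f=lambda im,x,y:cv2.resize(im[y:y+150,x:x+130],None,fx=3,fy=3)
save(np.hstack([f(s,115,180),f(w,240,90)]),'place.png')
```

```text
5.9167 [ 0.57784581 -0.28557979  0.12144672] 0.006670580113371639 [-0.06975036  0.47195977 -3.16811576]
```

View pics/place.png

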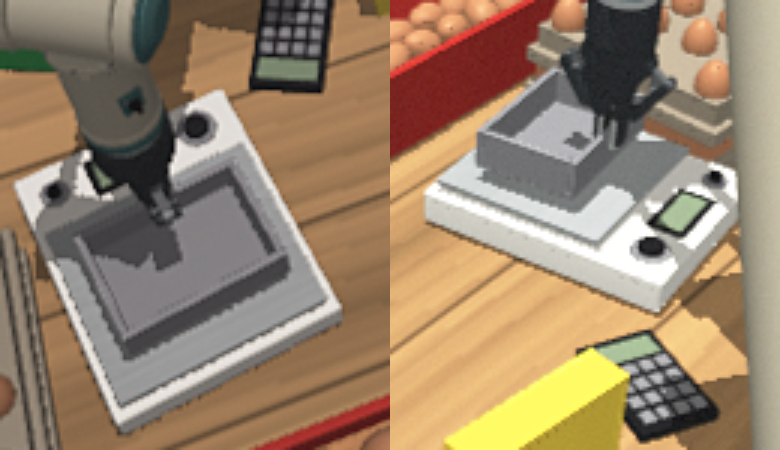

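The tray is level and centred about 17 mm above the platform. I'll lower it.

Request:
move_arm(offset=[[0, 0, -0.6], [0, 0, -1.1], [0, 0, -1.4], [0, 0, -1.6], [0, 0, -1.7], [0, 0, -1.7], [0, 0, -1.7]], spin=[0, 0, 0, 0, 0, 0, 0])

```text
time: 6.6
position: [0.5791, -0.2881, 0.1064]
ee_rot: [[-0.139, 0.99, 0.0], [0.99, 0.139, -0.0], [-0.0, 0.0, -1.0]]
contact_force: [0.3, -0.0, -2.9]
width: 0.0062
```

Request:
move_arm(offset=[[0, 0, -0.15], [0, 0, -0.3], [0, 0, -0.3], [0, 0, -0.3]], spin=[0, 0, 0, 0])

```text
time: 6.93
position: [0.5793, -0.2883, 0.1042]
ee_rot: [[-0.139, 0.99, 0.001], [0.99, 0.139, -0.001], [-0.001, 0.001, -1.0]]
contact_force: [-1.3, -0.4, 3.9]
width: 0.0065
```

Request:
move_arm(offset=[[0, 0, 0], [0, 0, 0], [0, 0, 0], [0, 0, 0], [0, 0, 3], [0, 0, 6], [0, 0, 9], [-3, 2, 9], [-6, 4, 9], [-9.8, 6.5, 9]], spin=[0, 0, 0, 0, 0, 0, 0, 0, 0, 0], gripper=0.35)

```text
time: 7.77
position: [0.4845, -0.2253, 0.1938]
ee_rot: [[-0.139, 0.99, 0.002], [0.99, 0.139, -0.001], [-0.002, 0.002, -1.0]]
contact_force: [-0.4, -0.1, 0.1]
width: 0.03
```

Request:
move_arm(offset=[[0, 0, 0], [0, 0, 0], [0, 0, 0], [0, 0, 0], [0, 0, 0]], spin=[0, 0, 0, 0, 0], gripper=0)

```text
time: 8.18
position: [0.4857, -0.2262, 0.1936]
ee_rot: [[-0.139, 0.99, 0.001], [0.99, 0.139, -0.001], [-0.001, 0.001, -1.0]]
contact_force: [0.1, 0.2, 0.4]
width: 0.0003
```

Run:
```python
from h import *
st=readout.read_state();print(st['time'],st['position'])
w=read_camera('wrist');s=read_camera('scene');C=cam('wrist',st);np.savez('wr.npz',p=st['position'],R=st['ee_rot'])
print('tare expected px x1.2:',proj(C,(.4815,-.223,.056))*1.2)
a=cv2.resize(w,None,fx=1.2,fy=1.2);b=cv2.resize(s[190:330,110:240],None,fx=1.4,fy=1.4);o=np.zeros((461,800,3),np.uint8);o[:,:614]=a[:461,:614];o[:b.shape[0],616:616+b.shape[1]]=b[:,:184];save(o,'tare.png')
```

```text
8.1833 [ 0.48570976 -0.22615604  0.19355218]
tare expected px x1.2: [290.96057658 218.03930373]
```

View pics/tare.png

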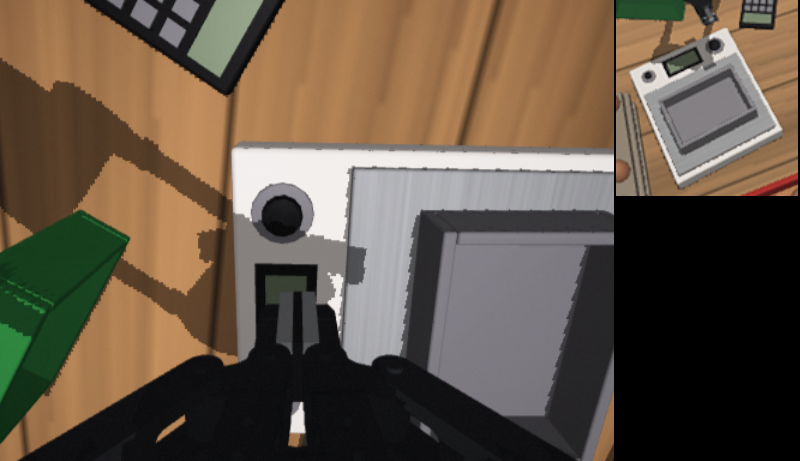

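The tray sits flat on the platform and the tare button is at (282,214). That puts it at about (0.477, -0.220).

Request:
move_arm(offset=[[-0.9, 0.6, -2], [-0.9, 0.6, -5], [-0.9, 0.6, -8], [-0.9, 0.6, -10], [-0.9, 0.6, -11], [-0.9, 0.6, -11.5], [-0.9, 0.6, -11.9], [-0.9, 0.6, -12.2], [-0.9, 0.6, -12.2], [-0.9, 0.6, -12.2]], spin=[0, 0, 0, 0, 0, 0, 0, 0, 0, 0])

```text
time: 9.12
position: [0.4754, -0.2193, 0.073]
ee_rot: [[-0.139, 0.99, 0.001], [0.99, 0.139, -0.001], [-0.001, 0.001, -1.0]]
contact_force: [-2.6, 1.7, 5.9]
width: 0.0001
```

Request:
move_arm(offset=[[0, 0, -0.1], [0, 0, -0.2], [0, 0, -0.2]], spin=[0, 0, 0])

```text
time: 9.37
position: [0.4754, -0.2192, 0.0728]
ee_rot: [[-0.139, 0.99, 0.001], [0.99, 0.139, -0.001], [-0.001, 0.001, -1.0]]
contact_force: [-6.1, 3.6, 17.0]
width: -0.0002
```

Request:
move_arm(offset=[[0, 0, 4], [0, 0, 8], [0, 0, 12], [0, 0, 16], [-1, 2, 20], [-2, 6, 20], [-3, 10, 20], [-4.2, 14, 20], [-4.2, 18, 20], [-4.2, 22, 20]], spin=[0, 0, 0, 0, 0, 0, 0, 0, 0, 0])

```text
time: 10.2
position: [0.433, 0.0024, 0.2712]
ee_rot: [[-0.138, 0.99, 0.005], [0.99, 0.138, -0.001], [-0.001, 0.005, -1.0]]
contact_force: [2.3, 0.6, 1.3]
width: -0.0003
```

Request:
move_arm(offset=[[0, 4, 0], [0, 8, 0], [0, 12, 0], [0, 16, 0], [0, 20, 0], [0, 23, 0], [0, 25, 0], [0, 25, 0], [0, 25, 0], [0, 25, 0]], spin=[0, 0, 0, 0, 0, 0, 0, 0, 0, 0], gripper=1)

```text
time: 11.03
position: [0.4334, 0.2503, 0.27]
ee_rot: [[-0.139, 0.99, 0.002], [0.99, 0.139, -0.0], [-0.001, 0.001, -1.0]]
contact_force: [-0.7, -1.4, 0.6]
width: 0.0855
```

Run:
```python
from h import *
st=readout.read_state();print(st['time'],st['position'],st['width'])
w=read_camera('wrist');s=read_camera('scene');C=cam('wrist',st);np.savez('wr.npz',p=st['position'],R=st['ee_rot'])
print('egg expected px x1.2:',proj(C,(.433,.267,.07))*1.2,proj(C,(.433,.267,.117))*1.2)
a=cv2.resize(w,None,fx=1.2,fy=1.2);b=cv2.resize(s[190:330,110:240],None,fx=1.4,fy=1.4);o=np.zeros((461,800,3),np.uint8);o[:,:614]=a[:461,:614];o[:b.shape[0],616:616+b.shape[1]]=b[:,:184];save(o,'egg.png')
```

```text
11.0333 [0.43342494 0.25032545 0.27000437] 0.08548182900101804
egg expected px x1.2: [298.94125504 180.0556308 ] [299.27117697 193.88659157]
```

View pics/egg.png

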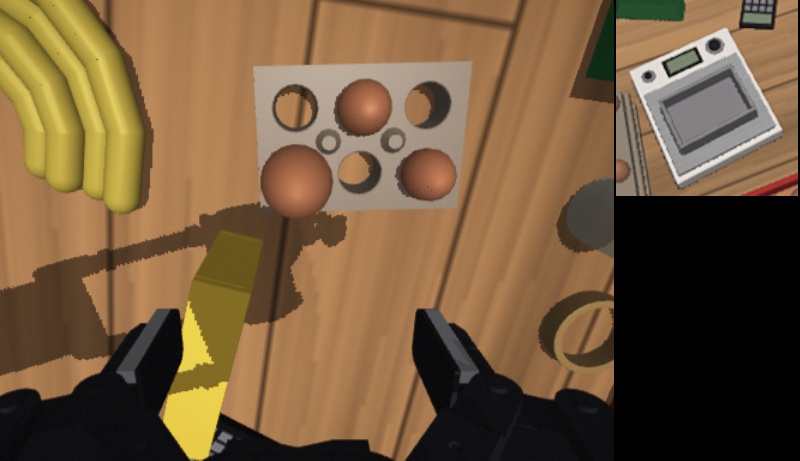

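The big egg's silhouette is centred at (297,180), matching the estimate of (0.432, 0.267). The jaws line up with the carton. I'll check how far away the yellow box's end is.

Run:
```python
from h import *
d=np.load('wr.npz');C=cam('wrist',{'position':d['p'],'ee_rot':d['R']})
for q in((225,231),(263,240)):
  for z in(.12,.1):print(q,z,px(C,q[0]/1.2,q[1]/1.2,z))
print(px(C,297/1.2,180/1.2,.075))
```

```text
(225, 231) 0.12 [0.38463791 0.23375307 0.12      ]
(225, 231) 0.1 [0.38187591 0.22646372 0.1       ]
(263, 240) 0.12 [0.41202665 0.23075583 0.12      ]
(263, 240) 0.1 [0.41128462 0.22324542 0.1       ]
[0.43130276 0.26785127 0.075     ]
```

Request:
move_arm(offset=[[-0.1, 1, 0], [-0.1, 2, 0], [-0.1, 2, -4], [-0.1, 2, -8], [-0.1, 2, -11], [-0.1, 2, -14], [-0.1, 2, -16.5], [-0.1, 2, -18.5], [-0.1, 2, -19.5], [-0.1, 2, -19.5]], spin=[0, 0, 0, 0, 0, 0, 0, 0, 0, 0])

```text
time: 11.97
position: [0.431, 0.2706, 0.0723]
ee_rot: [[-0.139, 0.99, -0.004], [0.99, 0.139, -0.002], [-0.001, -0.004, -1.0]]
contact_force: [-0.5, -1.1, 0.2]
width: 0.0856
```

Request:
move_arm(offset=[[0, 0, 0], [0, 0, 0], [0, 0, 0], [0, 0, 0], [0, 0, 0], [0, 0, 0]], spin=[0, 0, 0, 0, 0, 0], gripper=0.55, squeeze=25)

```text
time: 12.47
position: [0.4304, 0.2709, 0.0757]
ee_rot: [[-0.138, 0.99, -0.003], [0.99, 0.138, 0.0], [0.001, -0.003, -1.0]]
contact_force: [-5.2, 0.2, 4.3]
width: 0.0562
```

Request:
move_arm(offset=[[0, 0, 0], [0, 0, 0.7], [0, 0, 1.5], [0, 0, 2.5], [0, 0, 4], [0, 0, 6], [0, 0, 6], [0, 0, 6]], spin=[0, 0, 0, 0, 0, 0, 0, 0], gripper=0.5, squeeze=30)

```text
time: 13.13
position: [0.4337, 0.2715, 0.1362]
ee_rot: [[-0.139, 0.99, 0.005], [0.99, 0.139, 0.002], [0.001, 0.005, -1.0]]
contact_force: [0.3, -0.2, -2.1]
width: 0.0564
```

Run:
```python
from h import *
st=readout.read_state();print(st['time'],st['position'],st['width'],st['contact_force'])
s=read_camera('scene');w=read_camera('side')
f=lambda im,x,y:cv2.resize(im[y:y+120,x:x+130],None,fx=3,fy=3)
save(np.hstack([f(s,270,90),f(w,160,190)]),'lift.png')
```

```text
13.1333 [0.433679   0.27145182 0.13621638] 0.05640132234873843 [ 0.30309719 -0.21169933 -2.10271168]
```

View pics/lift.png

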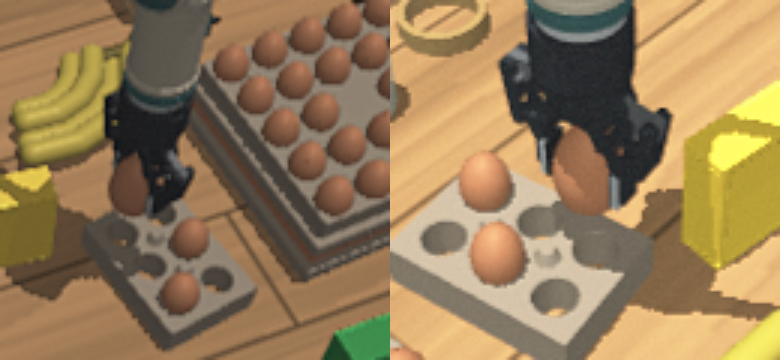

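The egg is firmly held and upright, and the hen's eggs are undisturbed. I'll carry it over.

Request:
move_arm(offset=[[0, 0, 2], [0, 0, 5], [0, 0, 8], [2, -2, 9], [4, -5, 9], [6, -8, 9], [8, -11, 9], [10, -14, 9], [12, -17, 9], [14, -20, 9]], spin=[0, 0, 0, 0, 0, 0, 0, 0, 0, 0])

```text
time: 14.07
position: [0.5723, 0.0692, 0.2229]
ee_rot: [[-0.139, 0.99, -0.003], [0.99, 0.139, 0.0], [0.0, -0.002, -1.0]]
contact_force: [0.7, 0.6, -1.1]
width: 0.0564
```

Request:
move_arm(offset=[[1, -3, 0], [2, -6, 0], [3, -9, 0], [4, -12, 0], [5, -16, 0], [5.5, -20, 0], [6, -24, 0], [6, -27, 0], [6, -30, 0], [6, -32, 0]], spin=[0, 0, 0, 0, 0, 0, 0, 0, 0, 0])

```text
time: 14.9
position: [0.6315, -0.2524, 0.2221]
ee_rot: [[-0.137, 0.991, -0.003], [0.991, 0.137, -0.0], [0.0, -0.003, -1.0]]
contact_force: [0.3, -0.5, -1.8]
width: 0.0568
```

Request:
move_arm(offset=[[0, -1.5, 0], [0, -3, 0], [0, -3, 0], [0, -3, 0]], spin=[0, 0, 0, 0])

```text
time: 15.23
position: [0.6321, -0.2789, 0.2235]
ee_rot: [[-0.139, 0.99, -0.001], [0.99, 0.139, 0.002], [0.002, -0.001, -1.0]]
contact_force: [-0.4, 0.3, -1.0]
width: 0.0564
```

Run:
```python
from h import *
st=readout.read_state();print(st['time'],st['position'],st['width'],st['contact_force'])
w=read_camera('wrist');s=read_camera('scene');C=cam('wrist',st);np.savez('wr.npz',p=st['position'],R=st['ee_rot'])
a=cv2.resize(w[:,60:450],None,fx=1.2,fy=1.2);b=cv2.resize(s[170:330,110:240],None,fx=2.5,fy=2.5);o=np.zeros((461,800,3),np.uint8);o[:,:468]=a[:461];o[:b.shape[0],470:795]=b[:,:325];save(o,'over.png')
```

```text
15.2333 [ 0.63205306 -0.27891208  0.22354875] 0.05637801665551305 [-0.38994437  0.29571977 -0.97899084]
```

View pics/over.png

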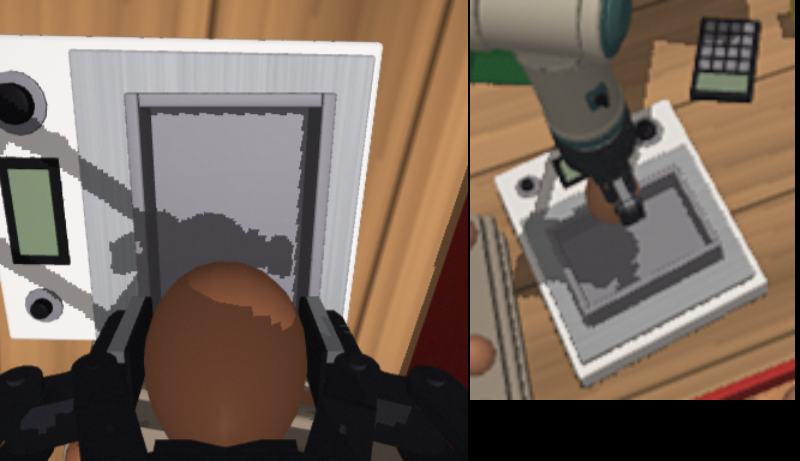

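Tray below, with its +y rim corners at (125,94) and (336,93). I'll check the tray centre from them (2 of 12 views left).

Run:
```python
from h import *
d=np.load('wr.npz');C=cam('wrist',{'position':d['p'],'ee_rot':d['R']})
a,b=[px(C,60+u/1.2,v/1.2,.105) for u,v in((125,94),(336,93))]
x=(b-a)/np.linalg.norm(b-a);y=np.array([-x[1],x[0],0]);print(a,b,np.linalg.norm(b-a),np.degrees(np.arctan2(x[1],x[0])),'centre',(a+b)/2-.085*y)
```

```text
[ 0.56501914 -0.20485695  0.105     ] [ 0.68224253 -0.18791198  0.105     ] 0.11844178534589286 8.225290699327129 centre [ 0.63579143 -0.28051009  0.105     ]
```

Request:
move_arm(offset=[[0.3, 0, -2], [0.3, 0, -4], [0.3, 0, -6], [0.3, 0, -7.5], [0.3, 0, -9], [0.3, 0, -10], [0.3, 0, -10.5], [0.3, 0, -10.5], [0.3, 0, -10.5], [0.3, 0, -10.5]], spin=[0, 0, 0, 0, 0, 0, 0, 0, 0, 0])

```text
time: 16.17
position: [0.636, -0.2792, 0.1206]
ee_rot: [[-0.14, 0.99, 0.002], [0.99, 0.14, -0.001], [-0.001, 0.002, -1.0]]
contact_force: [-0.0, -0.1, -1.5]
width: 0.0567
```

Request:
move_arm(offset=[[0, 0, -0.2], [0, 0, -0.4], [0, 0, -0.4], [0, 0, -0.4]], spin=[0, 0, 0, 0])

```text
time: 16.5
position: [0.6351, -0.2791, 0.1154]
ee_rot: [[-0.139, 0.99, 0.0], [0.99, 0.139, 0.0], [0.0, 0.0, -1.0]]
contact_force: [-0.1, 0.4, -1.0]
width: 0.0566
```

Request:
move_arm(offset=[[0, 0, -0.15], [0, 0, -0.3], [0, 0, -0.3], [0, 0, -0.3]], spin=[0, 0, 0, 0])

```text
time: 16.83
position: [0.6351, -0.2791, 0.1121]
ee_rot: [[-0.139, 0.99, -0.0], [0.99, 0.139, 0.0], [0.0, -0.0, -1.0]]
contact_force: [0.2, -1.4, -0.8]
width: 0.0562
```

Request:
move_arm(offset=[[0, 0, -0.15], [0, 0, -0.2], [0, 0, -0.2]], spin=[0, 0, 0])

```text
time: 17.08
position: [0.6354, -0.2792, 0.1107]
ee_rot: [[-0.139, 0.99, 0.001], [0.99, 0.139, -0.0], [-0.0, 0.001, -1.0]]
contact_force: [-0.0, 0.3, 1.0]
width: 0.0567
```

Touching the floor. I'll release in small steps.

Request:
move_arm(offset=[[0, 0, 0], [0, 0, 0], [0, 0, 0], [0, 0, 0]], spin=[0, 0, 0, 0], gripper=0.68, squeeze=20)

```text
time: 17.42
position: [0.6352, -0.2791, 0.1103]
ee_rot: [[-0.139, 0.99, 0.0], [0.99, 0.139, 0.0], [-0.0, 0.0, -1.0]]
contact_force: [0.1, -0.2, 0.0]
width: 0.058
```

Request:
move_arm(offset=[[0, 0, 0], [0, 0, 0], [0, 0, 0], [0, 0, 0], [0, 0, 0], [0, 0, 0]], spin=[0, 0, 0, 0, 0, 0], gripper=0.72)

```text
time: 17.92
position: [0.6352, -0.2792, 0.1103]
ee_rot: [[-0.139, 0.99, 0.0], [0.99, 0.139, -0.0], [-0.0, 0.0, -1.0]]
contact_force: [-1.2, -0.7, 0.3]
width: 0.0618
```

Request:
move_arm(offset=[[0, 0, 0], [0, 0, 0], [0, 0, 0], [0, 0, 0], [0, 0, 0], [0, 0, 0]], spin=[0, 0, 0, 0, 0, 0], gripper=0.8)

```text
time: 18.42
position: [0.6352, -0.2791, 0.1103]
ee_rot: [[-0.139, 0.99, 0.0], [0.99, 0.139, 0.0], [0.0, 0.0, -1.0]]
contact_force: [0.2, 0.7, -0.4]
width: 0.0684
```

Run:
```python
from h import *
st=readout.read_state();print(st['time'],st['position'],st['width'],st['contact_force'])
w=read_camera('side');s=read_camera('scene')
a=cv2.resize(w[110:220,240:370],None,fx=3,fy=3);b=cv2.resize(s[190:300,115:245],None,fx=3,fy=3);save(np.hstack([a,b]),'rel.png')
```

```text
18.4167 [ 0.63522281 -0.27910829  0.11031307] 0.06841706971185858 [ 0.22305883  0.74817213 -0.38644198]
```

View pics/rel.png

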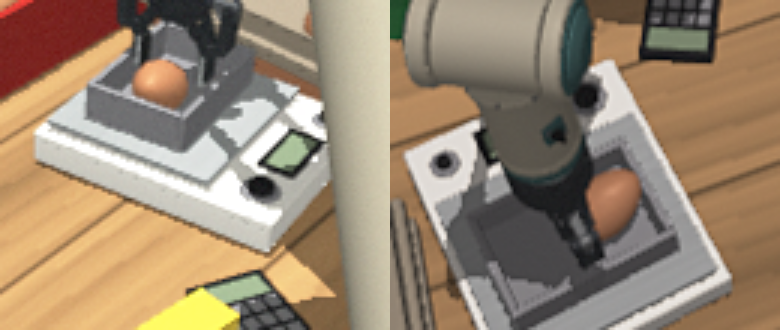

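The egg has tipped onto its side within the tray and the fingers are clear. I'll withdraw.

Request:
move_arm(offset=[[0, 0, 0], [0, 0, 1], [0, 0, 3], [0, 0, 6], [0, 0, 10], [0, 0, 14], [0, 0, 17], [0, -1, 18], [0, -1, 18], [0, -1, 18]], spin=[0, 0, 0, 0, 0, 0, 0, 0, 0, 0])

```text
time: 19.35
position: [0.6352, -0.2893, 0.2912]
ee_rot: [[-0.139, 0.99, 0.001], [0.99, 0.139, -0.001], [-0.001, 0.001, -1.0]]
contact_force: [0.6, 0.8, -0.5]
width: 0.0682
```

Request:
move_arm(offset=[[0, 0, 0], [0, 0, 0], [0, 0, 0], [0, 0, 0], [0, 0, 0], [0, 0, 0], [0, 0, 0], [0, 0, 0], [0, 0, 0], [0, 0, 0]], spin=[0, 0, 0, 0, 0, 0, 0, 0, 0, 0])

```text
time: 20.18
position: [0.6352, -0.2891, 0.2904]
ee_rot: [[-0.139, 0.99, 0.0], [0.99, 0.139, -0.0], [-0.0, 0.0, -1.0]]
contact_force: [0.9, -0.5, -0.1]
width: 0.0686
```

Run:
```python
from h import *
st=readout.read_state();print(st['time'],st['position'],st['contact_force'])
w=read_camera('wrist');s=read_camera('scene');read_camera('side');w2=read_camera('wrist')
print('motion',np.abs(w.astype(int)-w2).max(), (np.abs(w.astype(int)-w2).max(2)>40).sum())
C=cam('wrist',st);np.savez('wr.npz',p=st['position'],R=st['ee_rot'])
a=cv2.resize(w[:320],None,fx=0.9,fy=0.9);b=cv2.resize(s[120:330,100:420],None,fx=1.05,fy=1.05)
o=np.zeros((288,800,3),np.uint8);o[:,:461]=a[:,:461];o[:b.shape[0],463:799]=b[:288,:336];save(o,'fin.png')
```

```text
20.1833 [ 0.63522613 -0.28912943  0.29035183] [ 0.90001852 -0.51229348 -0.14191862]
motion 97 34
```

View pics/fin.png

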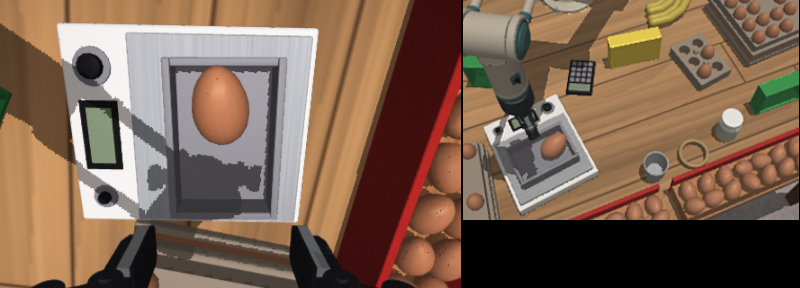

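The egg lies inside the tray at (220,105), with the tray square on the platform. A few pixels still change, so I'll let it settle.

Request:
move_arm(offset=[[0, 0, 0], [0, 0, 0], [0, 0, 0], [0, 0, 0], [0, 0, 0], [0, 0, 0], [0, 0, 0], [0, 0, 0], [0, 0, 0], [0, 0, 0]], spin=[0, 0, 0, 0, 0, 0, 0, 0, 0, 0])

```text
time: 21.22
position: [0.6352, -0.2891, 0.2903]
ee_rot: [[-0.139, 0.99, 0.0], [0.99, 0.139, 0.0], [0.0, 0.0, -1.0]]
contact_force: [-0.1, 0.8, 0.4]
width: 0.0682
```

Request:
move_arm(offset=[[0, 0, 0], [0, 0, 0], [0, 0, 0], [0, 0, 0], [0, 0, 0], [0, 0, 0], [0, 0, 0], [0, 0, 0], [0, 0, 0], [0, 0, 0]], spin=[0, 0, 0, 0, 0, 0, 0, 0, 0, 0])

```text
time: 22.05
position: [0.6352, -0.2891, 0.2903]
ee_rot: [[-0.139, 0.99, 0.0], [0.99, 0.139, -0.0], [-0.0, 0.0, -1.0]]
contact_force: [-0.1, 0.2, -1.1]
width: 0.0684
```

Run:
```python
from h import *
d=np.load('wr.npz');C=cam('wrist',{'position':d['p'],'ee_rot':d['R']})
p=np.array([px(C,u/.9,v/.9,.105) for u,v in((162,58),(286,57),(280,219),(167,219))]);print('tray c',p.mean(0))
print('egg mid',px(C,220/.9,105/.9,.095))
for i in range(4):
    w=read_camera('wrist');m=(w[:,:,0].astype(int)-w[:,:,2]>40);m[:,:200]=0;m[:,300:]=0;m[170:]=0
    v,u=np.nonzero(m);print(u.mean().round(2),v.mean().round(2),m.sum())
    read_camera('side');read_camera('side')
```

```text
tray c [ 0.63503954 -0.28006696  0.105     ]
egg mid [ 0.62572654 -0.24119581  0.095     ]
246.6 75.71 7235
246.6 75.73 7233
246.59 75.73 7236
246.6 75.71 7236
```

```bash
python3 -c "
from h import *
print(hand_in())"
```

```text
the job is handed in; nothing more can be done
None
```

The job is handed in, but `hand_in()` reports no verdict. All steps were done in order in about 22 s of the 72 s allowed.

- **Tray laid flat:** I tipped it over its edge with a push on the top wall. It fell flat with its opening up and lay released on the counter.
- **Tray on the scale:** I took it by the near rim wall and set it on the platform. Its last measured centre was (0.635, -0.280), within about 2 mm of the platform centre I measured.
- **Tare:** I pressed the large button to its stop (17 N, fingertips at about 51 mm) and released it before the egg was moved. The pressed state was judged from force and height, since the joint value can't be read.
- **Egg:** I took the biggest egg from the carton, lowered it until it touched the tray floor, and let go in small steps. It rolled onto its side inside the tray, about 40 mm from the centre along the tray's length, within the 60 mm limit.

A first check after withdrawing showed 34 changing pixels. After about 2 more seconds, four frames showed the egg still to within 0.02 px. The hen's eggs, cup, jar, calculator and tape looked undisturbed in the last picture, though I did not measure their positions again.

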